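# Load the marble dispenser with a scoop and hold its dial at the third click

## Task

With the scoop (not your fingers), scoop at least three glass marbles out of the open steel box into the hopper of the plywood dispenser, then stand the scoop back on the coaster and let go of it. Then press the dispenser's spring-return dial down by its tab, past the first two clicks to the third, and finish with your fingers holding it there against the spring, with at least three marbles run out into the catch tray. Leave the hourglass and the pencil holder where they stand.

Things in the scene. Friction and masses are not known exactly. Their poses are not given: they have to be found in the camera images.
- steel_box: open steel box fixed to the desk, outside 198 (x) by 74 (y) by 40 mm high, walls and floor 4 mm (inside faces at x = +-95, y = +-33 mm; floor at z = 4 mm). Origin: centre of its underside. Marbles lie at its -x end, nearest the robot; the last 115 mm at the +x end are empty. Its lid is swung right back on the +y side, sloping down to the desk (to y = +111 mm)
- marble0: solid green-glass marble, a sphere of 20 mm diameter, about 10 g, slippery; origin at its centre. The five marbles are alike and start in rows of two, two and one on the steel box's floor at its end nearest the robot (centres at box x -82 to -31 mm)
- marble1: solid green-glass marble, a sphere of 20 mm diameter, about 10 g, slippery; origin at its centre. The five marbles are alike and start in rows of two, two and one on the steel box's floor at its end nearest the robot (centres at box x -82 to -31 mm)
- marble2: solid green-glass marble, a sphere of 20 mm diameter, about 10 g, slippery; origin at its centre. The five marbles are alike and start in rows of two, two and one on the steel box's floor at its end nearest the robot (centres at box x -82 to -31 mm)
- marble3: solid green-glass marble, a sphere of 20 mm diameter, about 10 g, slippery; origin at its centre. The five marbles are alike and start in rows of two, two and one on the steel box's floor at its end nearest the robot (centres at box x -82 to -31 mm)
- marble4: solid green-glass marble, a sphere of 20 mm diameter, about 10 g, slippery; origin at its centre. The five marbles are alike and start in rows of two, two and one on the steel box's floor at its end nearest the robot (centres at box x -82 to -31 mm)
- scoop: scoop standing on its flat bottom, 0.11 kg. Origin: on the underside, below the upright wooden handle, a bar 24 (x) by 14 (y) mm, up to z = 96 mm: grip it across y from above, z about 65. Pan 2 mm thick, 58 mm wide, open to -x, lip at x = -78, rear edge at x = +12. Side walls 25 mm high, x -58 to +12, flared to the front; back wall 27 mm high, at x = -16; inside width 47 (rear) to 55 mm
- scoop_lip (a point): middle of the scoop's front lip (scoop frame -78, 0, 1 mm)
- scoop_mid (a point): middle of the scoop's footprint (scoop frame -34, 0, 0 mm); the footprint is 90 by 58 mm
- coaster: round grey silicone coaster fixed to the desk, 130 mm diameter, 4 mm thick; the scoop starts standing on it, about centred. Origin: centre of its underside
- dispenser: plywood marble dispenser fixed to the desk, 228 mm long (y). Origin: on the desk below the middle of its hopper. The hopper's floor slopes down to -y, to a gate and a short chute over the catch tray. A shaft along x at y = -80, z = 52 mm carries the dial on the robot's side (-x). Pressing the dial raises the gate; a marble passes only near the third click
- hopper_mid (a point): middle of the hopper (dispenser frame 0, 0, 85 mm); marbles in the hopper are within 70 mm of it. Open top, inside x +-40, y -45 to +50 mm, rim at z = 140 mm, walls 4 mm; floor at z = 82 (y = +50) falling to 40 mm (y = -50)
- tray_mid (a point): middle of the catch tray, near its floor (dispenser frame 0, -122, 10 mm); marbles in the tray are within 60 mm of it. Tray outside x +-54, y -74 to -174 mm, walls 30 mm high, the far (-y) one 50 mm
- dial (a joint): angle of the spring-return dial, rad: 0 released, clicks at 0.28, 0.56 and 0.84 (the third), hard stop at 0.90; grows as the tab is pressed down. The spring always pulls back to 0: about 2 N at the tab to start, 6 to 8 N at the third click; each click is a ripple of about 1 N. Axis: dispenser x, through dispenser y = -80, z = 52 mm
- tab: the black dial with its thumb tab and gate. Origin: on the shaft axis (dispenser frame 0, -80, 52 mm), axes along the dispenser's when released. The tab, centred at x = -88, is a bar 26 mm wide (x), 6 mm thick, from 22 to 68 mm from the shaft axis, pointing to dispenser -y; it slopes 0.42 rad up when released, 0.42 rad down at the third click
- tab_press (a point): point on the tab's top face to press straight down, 53 mm from the shaft axis; moves with the tab (about 76 mm above the desk released, 33 mm at the third click). An upright steel strip (dispenser x -101 to -75, y -160 to -164, 78 mm high) past the tab's end bears three pins at the heights of the tab's end at the clicks; the lowest is the third
- hourglass: plastic hourglass timer, 60 mm diameter, 110 mm high, to be left alone; origin at the centre of its underside
- pencil_holder: bamboo pencil holder, 72 mm diameter, 100 mm high, pencils up to 155 mm, to be left alone; origin at the centre of its underside
There are look-alikes about, which are no part of the job. Of the things that look like the scoop, take the one that is farthest from the robot's base at the start.

How it is judged:
By the outcome, as a careful person would: the job done as asked, in the order asked, and still so for the second after the job is handed in, while the arm keeps its last pose, push and grip.
It also fails if it takes over 72 s, if anything falls off the work surface, if the arm or the gripper's body presses on something with over 40 N, if the wrist force passes 120 N, or if a joint passes its speed limit or range.

## Robot

A 7-joint arm with a two-finger parallel gripper is mounted at the origin on the work surface. World frame = base frame: x ahead of the robot, y to its left, z up, the work surface at z = 0. Lengths are in m, angles in rad, forces in N, time in s.
With the tool pointing down it reaches from about 0.4 to 0.875 m from the base axis. Payload 19.3 kg.
Tool frame: the origin (TCP) lies between the finger pads; the fingertips stand 25 mm ahead of it and the grasp point (between the pads) lies 6 mm ahead of it; z points along the fingers, y is the line along which they close (so a half turn about z gives the same grasp; the last joint's range is limited). The gripper opens to 85 mm and grips with 20 to 120 N. Pads are 22 mm wide; open, the fingers measure 114 mm over their backs; the gripper's body (76 mm by 85 mm) begins 54 mm behind the grasp point. The pads swing forward as they close: fully open they stand 13 mm farther back than shut.
Start: joints at [1.237, 0.521, -0.036, 1.599, 0.021, 1.021, -0.113], TCP at [0.163, -0.603, 0.228] pointing down, gripper open.
Joint ranges: [-2.91, 2.91], [-0.3, 2.13], [-1.5, 1.42], [0.17, 2.43], [-1.26, 4.41], [0.16, 1.93], [-2.52, 2.52]. Speed limits (rad/s): [1.89, 1.89, 2.39, 2.39, 3.01, 3.01, 3.01].

## Interface

Orientations are given as a unit quaternion [w, x, y, z].
In Python, from cell import r gives the robot as it stands.
- The arm moves only by the tool step_arm, never from a script. Its argument "rows" is text: rows parted by semicolons, each of 5 numbers parted by spaces: the shift along the tool's x, y, z in m, then the turn about the tool's z in rad, then the opening, from 0 (shut) to 1 (fully open). A call has 1 to 5 rows; each row is the pose to reach, as a shift and turn from the pose commanded when the call began, along the tool's axes at that moment; what a row does not reach only later rows make up. A row lasts 1/12 s, in which the tool goes at most 41.7 mm and 7.16 degrees, less where a joint would pass 70% of its speed; a pose out of reach is approached as far as the arm can. A call with a gripper value outside its range is refused whole. The fingers move at their own pace and stop on an object; the grip force is fixed at half the most. Time passes only in rows, so rows that repeat a pose let the fingers close. It gives the time, the measured TCP pose, the force, the opening and the grip force at its end, in the units of the state.
- r.sense(): the state, without advancing time (a new reading comes with each control period).
- r.grab_frame(name): name is "scene" or "top"; returns (picture, depth): 384x512x3 uint8, blue, green, red; 384x512 float32, m along the optical axis (not along the pixel's ray), 0 where there is no reading.
- r.camera_params(name): a dict with "fx", "fy", "cx", "cy" (pixels), "world_from_camera" (4x4, takes a point from camera to world coordinates). Camera axes: x right, y down, z forward; pixel columns grow to the right and rows downward; lengths in m; the calibration is good to about 2 mm. A picture is of the moment at which its call begins. camera_params takes no time and is no camera call.
- r.sign_off(): hands the job in; it is judged then, once.
The state is a dict: "clock": time; "joint_positions": joint angles; "qvel": joint speeds; "joint_efforts": joint torques, N m; "ee_pos": TCP position; "tcp_rot": TCP orientation; "ft_force": force on the tool from outside, world axes, zero at the start; "torque": the same for the moment, N m; "opening": finger opening in m; "finger_force": force on a finger pad.
Only numpy, scipy, OpenCV 4.12 (cv2) and the standard library are available. Lean on these libraries where they do the work, as an engineer would, in place of code of your own. Each camera call takes 0.05 s, during which the arm holds its last target. There are 200 camera calls.

## Working session

There is one attempt and no reset: what is moved stays moved. The work goes in short steps, Python scripts to look and compute and a tool call to move; the robot and the scene stay as the last step left them, time stands still between calls to the robot, and variables do not carry over. Pictures are saved under pics/ and viewed, at most 10 in all, crops included, and the job is handed in when it is done.

Besides the shell and the picture viewer there is one more tool, called after "Request:" in YAML: its name, and indented under it one key for each argument. step_arm: Moves the arm, as the interface text tells. Its arguments: {"type":"object","properties":{"rows":{"type":"string"}},"required":["rows"]}

```bash
mkdir -p pics; ls
cat > h.py <<'E'
import numpy as np,cv2
from cell import r
def grab(n,f=None):
    im,d=r.grab_frame(n); np.savez('last_%s.npz'%n,im=im,d=d)
    if f: cv2.imwrite('pics/'+f,im)
    return im,d
def pts(d,p):
    v,u=np.mgrid[:d.shape[0],:d.shape[1]]
    P=np.stack([(u-p['cx'])/p['fx']*d,(v-p['cy'])/p['fy']*d,d,np.ones_like(d)],-1)
    return (P@np.array(p['world_from_camera']).T)[...,:3]
E
python3 - <<'E'
from h import *
s=r.sense(); print(s)
for n in('scene','top'):
    grab(n,n+'0.png'); print(n,r.camera_params(n))
E
```

```text
pics
{'clock': 0.0, 'joint_positions': array([ 1.23681739,  0.52205935, -0.03631686,  1.59998815,  0.02122663,
        1.02110824, -0.11279252]), 'qvel': array([-2.95271346e-04, -1.46945705e-03, -2.00037645e-03, -1.17538765e-05,
        2.56002667e-04,  1.09154663e-03, -6.76315359e-04]), 'joint_efforts': array([ 3.34069864e-04, -9.27095819e+01,  1.97908625e+00, -3.69924617e+01,
        1.77158369e-02,  8.10336380e-03,  4.86588272e-05]), 'ee_pos': array([ 0.16281903, -0.60306789,  0.22750472]), 'tcp_rot': array([-5.73633296e-04,  9.91314885e-01,  1.31508373e-01, -1.32529572e-04]), 'ft_force': array([-0.15233779,  0.41474276, -0.41495893]), 'torque': array([-0.0182524 ,  0.02618108,  0.01493547]), 'finger_force': 0.0, 'opening': 0.08528739530179567}
scene {'fx': 400.2102843427893, 'fy': 400.2102843427893, 'cx': 256.3257478740001, 'cy': 190.66436094012877, 'world_from_camera': array([[ 0.53948557,  0.63035641, -0.55821691,  1.05159178],
       [ 0.84195308, -0.39726066,  0.36510133, -0.36286007],
       [ 0.00838634, -0.66695935, -0.74504691,  0.78015472],
       [ 0.        ,  0.        ,  0.        ,  1.        ]])}
top {'fx': 365.38821918791166, 'fy': 365.38821918791166, 'cx': 256.21130431607367, 'cy': 198.49607641129145, 'world_from_camera': array([[ 2.84043362e-02, -9.88748274e-01,  1.46867437e-01,
         4.31955034e-01],
       [-9.99596360e-01, -2.81780648e-02,  3.62134865e-03,
         3.77268667e-03],
       [ 5.57837922e-04, -1.46911017e-01, -9.89149555e-01,
         7.83480626e-01],
       [ 0.00000000e+00,  0.00000000e+00,  0.00000000e+00,
         1.00000000e+00]])}
```

View pics/scene0.png

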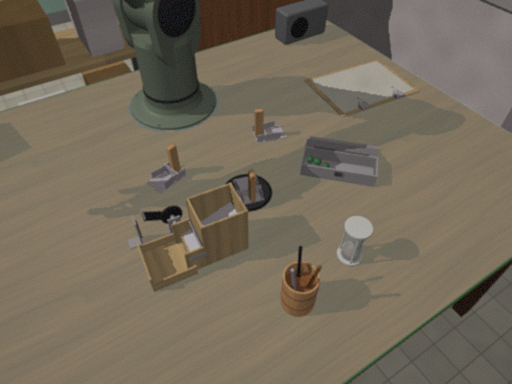

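View pics/top0.png

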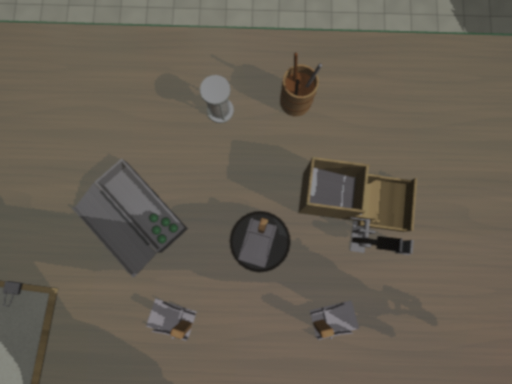

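Both views show the three scoops; the one on the black coaster (top view 260,240) is farthest. The steel box, with marbles at its near end, is at (143,205), the hopper at (337,188), the tray at (388,203), and the black tab at about (385,243).

```bash
cat > m.py <<'E'
from h import *
D={}
for n in('scene','top'):
    z=np.load('last_%s.npz'%n); p=r.camera_params(n); P=pts(z['d'],p); hsv=cv2.cvtColor(z['im'],cv2.COLOR_BGR2HSV); D[n]=(P,hsv,z['im'],z['d']>0)
def rect(q,t):
    c,s,a=cv2.minAreaRect((q[:,:2]*1000).astype(np.float32)); print(t,len(q),'c',np.round(c,1),'s',np.round(s,1),'a',round(a,1))
def box(P,x0,x1,y0,y1,z0,z1): return (P[...,0]>x0)&(P[...,0]<x1)&(P[...,1]>y0)&(P[...,1]<y1)&(P[...,2]>z0)&(P[...,2]<z1)
def big(m,k=1):
    n,l,st,_=cv2.connectedComponentsWithStats(m.astype(np.uint8),connectivity=8)
    o=np.argsort(-st[1:,4])[:k]+1; return [l==i for i in o]
E
python3 - <<'E'
from m import *
for n in D:
    P,h,im,ok=D[n]; print('==',n,'desk z',np.median(P[...,2][ok&(abs(P[...,2])<.02)]))
    g=ok&(h[...,0]>45)&(h[...,0]<90)&(h[...,1]>110)&box(P,.3,.8,0,.5,0,.06)
    for b in big(g,6):
        if b.sum()>5: print('green',b.sum(),P[b].mean(0).round(4),P[b][:,2].max().round(4))
    o=ok&(h[...,0]<20)&(h[...,1]>130)&box(P,.2,.75,-.35,.35,.04,.13)
    for b in big(o,6):
        if b.sum()>8:
            q=P[b]; t=q[q[:,2]>np.percentile(q[:,2],95)-.006]; print('orange',b.sum(),t.mean(0).round(4),'zmax',q[:,2].max().round(4)); rect(t,'htop')
    m=big(ok&box(P,.3,.8,-.5,-.05,.133,.147),1)[0]; rect(P[m],'hopper rim'); print(P[m][:,2].mean())
    m=big(ok&box(P,.3,.75,-.5,-.03,.02,.15),1)[0]; rect(P[m],'disp all')
    m=big(ok&box(P,.3,.8,.05,.6,.034,.046),1)[0]; rect(P[m],'box rim'); print(P[m][:,2].mean())
    m=ok&(h[...,2]<45)&box(P,.3,.65,-.15,.15,-.003,.015); m=big(m,1)[0]; rect(P[m],'coaster'); print(cv2.minEnclosingCircle((P[m][:,:2]*1000).astype(np.float32)))
    m=ok&(h[...,2]<45)&box(P,.3,.6,-.4,-.15,.03,.12); m=big(m,1)[0]; rect(P[m],'tab'); print(P[m].min(0),P[m].max(0))
v=cv2.resize(D['top'][2][140:280,60:430],None,fx=2.1,fy=2.1,interpolation=3); v=cv2.convertScaleAbs(v,alpha=1.8); cv2.imwrite('pics/c1.png',v)
E
```

```text
== scene desk z 0.0006710692754938186
green 13 [0.4804 0.2094 0.0204] 0.0248
green 12 [0.4611 0.1974 0.0193] 0.0228
green 6 [0.5035 0.2183 0.0215] 0.0261
orange 18 [ 0.7461 -0.0865  0.0751] zmax 0.0803
htop 15 c [746.4 -85.9] s [ 5.7 11.2] a 9.4
hopper rim 506 c [ 559. -140.] s [104.6  91. ] a 83.4
0.13819599904714103
disp all 5165 c [ 530.  -198.9] s [229.  156.6] a 83.6
box rim 618 c [520.1 250.3] s [197.4  96.4] a 45.3
0.03846391533727078
coaster 265 c [485.8  21.4] s [ 50.8 119.1] a 39.9
((473.99945068359375, 11.48718547821045), 59.77058029174805)
tab 299 c [ 462.8 -230.1] s [79.3 23.2] a 84.2
[ 0.44887693 -0.27042721  0.03567264] [ 0.47322738 -0.19110182  0.08161064]
== top desk z 0.0013673816359314195
hopper rim 618 c [ 557.9 -140. ] s [104.   88.5] a 83.9
0.13956124971682654
disp all 5175 c [ 527.9 -199.8] s [229.4 155.3] a 83.9
box rim 1358 c [516.5 253.6] s [199.8  97.9] a 46.1
0.03895524568586427
coaster 1226 c [457.   -2.4] s [124.  122.8] a 46.7
((457.0628967285156, -2.8443968296051025), 62.781005859375)
tab 380 c [ 460.8 -229. ] s [84.4 23.6] a 80.8
[ 0.44294669 -0.26907636  0.0566951 ] [ 0.4694353  -0.18701477  0.08356987]
```

View pics/c1.png

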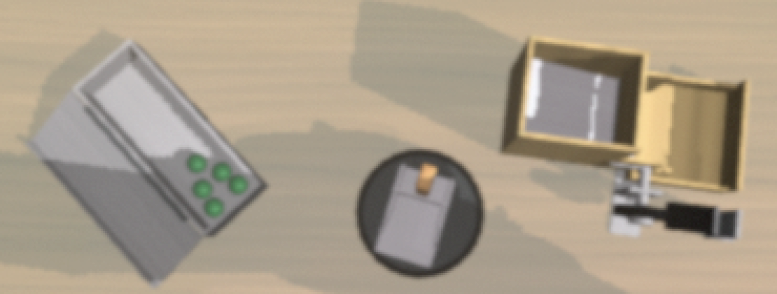

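The crop shows the scoop pan pointing down toward the robot and slightly left, with its handle at the far edge (crop 427,178). Marbles fill the near end of the box, at crop (195–238, 163–207), and the tab is at about (690,218).

Run:
```python
from m import *
for n in D:
    P,h,im,ok=D[n]; print('==',n)
    c=ok&box(P,.38,.56,-.08,.08,.012,.13); 
    print('hsv',np.median(h[c&(P[...,2]>.06)],0))
    q=P[c&(P[...,2]>.05)]; print('handle zmax',np.percentile(q[:,2],[50,90,98]).round(4)); t=q[q[:,2]>np.percentile(q[:,2],98)-.006]; print(t.mean(0).round(4)); rect(t,'htop'); rect(q,'handle')
    m=ok&box(P,.36,.56,-.09,.09,.001,.016)&(h[...,2]>60)&(np.hypot(P[...,0]-.457,P[...,1]+.003)<.075); b=big(m,1)[0]; rect(P[b],'pan'); print(P[b][:,2].mean())
    m=ok&box(P,.36,.56,-.09,.09,.02,.04)&(h[...,2]>60); rect(P[m],'walls top')
    # marbles
    im2=im.astype(int); g=(im2[...,1]>im2[...,2]+15)&(im2[...,1]>im2[...,0]+8)&box(P,.3,.8,0,.5,0,.06)
    pk=[]
    for b in big(g,8):
        if b.sum()>4: print('green',b.sum(),P[b].mean(0).round(4))
    # box: lower rect, points of inner floor & -y edge
    a=.797; R=np.array([[np.cos(a),np.sin(a)],[-np.sin(a),np.cos(a)]])
    m=ok&box(P,.38,.7,.08,.4,.03,.046); L=(P[m][:,:2]-[.5267,.2438])@R.T*1000
    # outline edges in box frame
    for lo in range(-90,91,30):
        s=abs(L[:,0]-lo)<12; 
        if s.sum()>3: print(' x',lo,'ymin',L[s,1].min().round(1),end='')
    print(' x ext',np.percentile(L[:,0],[1,99]).round(1))
    m=ok&box(P,.38,.7,.08,.4,-.002,.010); L=(P[m][:,:2]-[.5267,.2438])@R.T*1000; s=(abs(L[:,0])<92)&(abs(L[:,1])<45)
    print('floor x',np.percentile(L[s,0],[2,98]).round(1),'y',np.percentile(L[s,1],[2,98]).round(1))
    for t,bb in(('hourglass',(.6,.9,0,.2)),('pencil',(.6,.9,-.2,-.02))):
        m=ok&box(P,*bb,.03,.2); rect(P[m],t); print(P[m][:,2].max())
```

```text
== scene
hsv [ 15. 121.  95.]
handle zmax [0.0853 0.0995 0.1007]
[ 0.4881 -0.0087  0.0986]
htop 50 c [487.4  -8. ] s [13.9 24.3] a 79.3
handle 146 c [487.5  -7.9] s [14.4 25.2] a 74.5
pan 195 c [464.2  -3.4] s [56.5 76.3] a 80.9
0.007366933970647857
walls top 155 c [464.6  -2.9] s [57.2 69.9] a 72.7
green 41 [0.4797 0.2082 0.0194]
green 32 [0.4594 0.1982 0.0191]
green 24 [0.5021 0.2188 0.0204]
 x -90 ymin -34.3 x -60 ymin -35.2 x -30 ymin -34.6 x 0 ymin -39.0 x 30 ymin -36.5 x 60 ymin -37.2 x 90 ymin -36.7 x ext [-97.6  98.4]
floor x [-88.8  88.5] y [-43.8  39.1]
hourglass 904 c [748.1  92.1] s [58.8 58.6] a 63.9
0.11365201035666062
pencil 2665 c [ 690.8 -103.2] s [245.7  94.5] a 25.3
0.15900731129323842
== top
hsv [ 15. 108.  94.]
handle zmax [0.1002 0.1015 0.1022]
[ 0.4852 -0.0072  0.1   ]
htop 94 c [485.3  -7.4] s [13.6 23.8] a 73.3
handle 104 c [485.3  -7.4] s [13.6 23.9] a 73.3
pan 796 c [439.8   5.6] s [59.8 63.1] a 75.1
0.006391456094667874
walls top 131 c [484.3 -17.9] s [ 73.8 138.6] a 54.6
green 49 [0.4907 0.1945 0.0221]
green 48 [0.4984 0.2196 0.0224]
green 48 [0.4556 0.1999 0.0223]
green 47 [0.4732 0.2126 0.022 ]
green 46 [0.4788 0.1774 0.0221]
 x -90 ymin -31.6 x -60 ymin -32.0 x -30 ymin -32.6 x 0 ymin -35.4 x 30 ymin -33.4 x 60 ymin -34.1 x 90 ymin -34.2 x ext [-99.2  98.4]
floor x [-85.5  88.8] y [-43.8  36.8]
hourglass 936 c [745.4  93.3] s [58.9 57.5] a 45.4
0.11441597983030871
pencil 1707 c [698.9 -92.7] s [220.8  72.2] a 13.6
0.1604772508618023
```

Request:
step_arm:
  rows: "0.0276 -0.029 0 0.107 1; 0.0552 -0.058 0 0.214 1; 0.0828 -0.087 0 0.321 1; 0.1104 -0.116 0 0.428 1; 0.138 -0.145 0 0.534 1"

```text
clock: 0.52
ee_pos: [0.2587, -0.4255, 0.2279]
tcp_rot: [-0.0, 0.99, -0.138, -0.0]
ft_force: [2.2, -0.0, -0.2]
opening: 0.085
finger_force: 0.0
```

```bash
cat >> h.py <<'E'
def yaw(q): 
    w,x,y,z=q; return np.arctan2(2*(x*y+w*z),1-2*(y*y+z*z))
def togo(x,y,z,a):
    s=r.sense(); p=s['ee_pos']; t=yaw(s['tcp_rot']); d=np.array([x,y,z])-p
    e=(a-t+np.pi)%(2*np.pi)-np.pi
    print('t',round(s['clock'],2),'p',p.round(4),'yaw',round(t,4),'F',s['ft_force'].round(1),'op',round(s['opening'],4),'ff',round(float(s['finger_force']),1),'j',s['joint_positions'].round(2),'vmax',abs(s['qvel']).max().round(2))
    print('togo tool x %.4f y %.4f z %.4f turn %.4f'%(d[0]*np.cos(t)+d[1]*np.sin(t),d[0]*np.sin(t)-d[1]*np.cos(t),-d[2],-e))
E
python3 -c "
from h import *
togo(.486,-.008,.15,-.27)"
```

```text
t 0.52 p [ 0.2587 -0.4255  0.2279] yaw -0.2759 F [ 2.2 -0.  -0.2] op 0.085 ff 0.0 j [ 0.87  0.32  0.04  1.93 -0.02  0.89 -0.93] vmax 2.09
togo tool x 0.1050 y -0.4637 z 0.0779 turn -0.0059
```

Request:
step_arm:
  rows: "0.009 -0.0385 0 -0.006 1; 0.018 -0.077 0 -0.006 1; 0.027 -0.1155 0 -0.006 1; 0.036 -0.154 0 -0.006 1; 0.045 -0.1925 0 -0.006 1"

```text
clock: 0.93
ee_pos: [0.3535, -0.252, 0.2281]
tcp_rot: [0.0, 0.991, -0.132, -0.0]
ft_force: [1.2, -0.1, -0.8]
opening: 0.0855
finger_force: 0.0
```

Request:
step_arm:
  rows: "0.009 -0.0385 0 0 1; 0.018 -0.077 0 0 1; 0.027 -0.1155 0 0 1; 0.036 -0.154 0 0 1; 0.045 -0.1925 0 0 1"

```text
clock: 1.35
ee_pos: [0.4473, -0.0779, 0.2281]
tcp_rot: [0.0, 0.991, -0.132, 0.0]
ft_force: [1.8, -1.4, 0.3]
opening: 0.0855
finger_force: 0.0
```

Request:
step_arm:
  rows: "0.007 -0.035 0.01 0 1; 0.011 -0.06 0.03 0 1; 0.015 -0.075 0.05 0 1; 0.015 -0.079 0.07 0 1; 0.015 -0.079 0.078 0 1"

```text
clock: 1.77
ee_pos: [0.4811, -0.0061, 0.1478]
tcp_rot: [-0.0, 0.991, -0.131, -0.001]
ft_force: [-0.4, 0.9, -0.7]
opening: 0.0854
finger_force: 0.0
```

Run:
```python
from h import *
togo(.486,-.008,.075,-.27)
```

```text
t 1.77 p [ 0.4811 -0.0061  0.1478] yaw -0.262 F [-0.4  0.9 -0.7] op 0.0854 ff 0.0 j [ 0.05  0.42 -0.21  2.04  0.13  0.7  -2.07] vmax 0.18
togo tool x 0.0052 y 0.0005 z 0.0728 turn 0.0080
```

Request:
step_arm:
  rows: "0.005 0 0.025 0.008 1; 0.005 0.0005 0.05 0.008 1; 0.005 0.0005 0.068 0.008 1; 0.005 0.0005 0.073 0.008 1; 0.005 0.0005 0.073 0.008 0.4"

```text
clock: 2.18
ee_pos: [0.4859, -0.0098, 0.0765]
tcp_rot: [0.0, 0.991, -0.136, -0.001]
ft_force: [-1.0, 0.0, 0.6]
opening: 0.0751
finger_force: 0.0
```

Request:
step_arm:
  rows: "0 0 0 0 0; 0 0 0 0 0; 0 0 0 0 0; 0 0 0 0 0; 0 0 0 0 0"

```text
clock: 2.6
ee_pos: [0.4869, -0.0093, 0.0777]
tcp_rot: [-0.0, 0.991, -0.136, 0.0]
ft_force: [-1.3, -1.7, -0.6]
opening: 0.0124
finger_force: 52.6
```

Run:
```python
from h import *
togo(.486,-.008,.16,-.27)
im,d=grab('top'); im2,d2=grab('scene')
exec(open('m.py').read().split('\n',1)[1])
P,h,im,ok=D['top']
m=ok&box(P,.36,.52,-.09,.09,.001,.016)&(h[...,2]>60)&(np.hypot(P[...,0]-.457,P[...,1]+.003)<.075); rect(P[big(m,1)[0]],'pan')
```

```text
t 2.6 p [ 0.4869 -0.0093  0.0777] yaw -0.2722 F [-1.3 -1.7 -0.6] op 0.0124 ff 52.6 j [ 0.03  0.55 -0.17  2.07  0.18  0.54 -2.11] vmax 0.01
togo tool x -0.0013 y -0.0010 z -0.0823 turn -0.0022Traceback (most recent call last):
  File "<stdin>", line 6, in <module>
IndexError: list index out of range
```

Request:
step_arm:
  rows: "0 0 -0.02 0 0; 0 0 -0.045 0 0; 0 0 -0.075 -0.05 0; 0 -0.02 -0.09 -0.16 0; 0 -0.045 -0.09 -0.28 0"

```text
clock: 3.12
ee_pos: [0.5001, 0.0331, 0.1705]
tcp_rot: [0.0, 1.0, 0.005, 0.002]
ft_force: [0.7, 0.3, -0.5]
opening: 0.0127
finger_force: 60.7
```

Request:
step_arm:
  rows: "0 -0.03 0 -0.12 0; 0 -0.06 0 -0.24 0; 0 -0.09 0 -0.36 0; 0 -0.12 0 -0.48 0; 0 -0.14 0 -0.60 0"

```text
clock: 3.53
ee_pos: [0.4972, 0.1769, 0.1673]
tcp_rot: [-0.0, 0.953, 0.303, 0.0]
ft_force: [-1.0, 1.2, -0.9]
opening: 0.013
finger_force: 60.7
```

Run:
```python
from h import *
togo(.5758,.2951,.16,.785)
```

```text
t 3.53 p [0.4972 0.1769 0.1673] yaw 0.6155 F [-1.   1.2 -0.9] op 0.013 ff 60.7 j [-0.11  0.48 -0.46  1.9   0.28  0.83 -1.67] vmax 0.82
togo tool x 0.1324 y -0.0511 z 0.0073 turn -0.1695
```

Request:
step_arm:
  rows: "0.036 -0.013 0 -0.09 0; 0.072 -0.026 0 -0.17 0; 0.108 -0.04 0 -0.17 0; 0.132 -0.051 0.005 -0.17 0; 0.132 -0.051 0.007 -0.17 0"

```text
clock: 3.95
ee_pos: [0.5776, 0.2963, 0.1591]
tcp_rot: [-0.001, 0.925, 0.381, 0.0]
ft_force: [-1.4, 0.4, -1.2]
opening: 0.0128
finger_force: 60.7
```

Request:
step_arm:
  rows: "0 0 0 0 0; 0 0 0 0 0"

```text
clock: 4.12
ee_pos: [0.5764, 0.2905, 0.1597]
tcp_rot: [0.0, 0.925, 0.379, -0.001]
ft_force: [-1.2, -0.6, -1.0]
opening: 0.0125
finger_force: 60.7
```

Run:
```python
from h import *
togo(.5758,.2951,.082,.785)
im,d=grab('top'); im2,d2=grab('scene')
import m
for n in m.D:
    P,h,im,ok=m.D[n]
    c=ok&m.box(P,.4,.68,.15,.42,.06,.125); m.rect(P[c],'pan high'); print(np.median(P[c],0).round(4))
v=np.hstack([cv2.resize(m.D['top'][2][130:280,60:210],None,fx=2.6,fy=2.6,interpolation=3),cv2.resize(m.D['scene'][2][90:240,260:410],None,fx=2.6,fy=2.6,interpolation=3)]);cv2.imwrite('pics/c2.png',cv2.convertScaleAbs(v,alpha=1.6))
```

```text
t 4.12 p [0.5764 0.2905 0.1597] yaw 0.7777 F [-1.2 -0.6 -1. ] op 0.0125 ff 60.7 j [-0.26  0.66 -0.47  1.59  0.34  0.98 -1.63] vmax 0.02
togo tool x 0.0028 y -0.0037 z 0.0777 turn -0.0073
pan high 723 c [552.5 264.8] s [90.  63.2] a 44.9
[0.5557 0.2675 0.0959]
pan high 1419 c [551.4 265.7] s [91.  58.5] a 44.1
[0.5492 0.2649 0.0893]
```

View pics/c2.png

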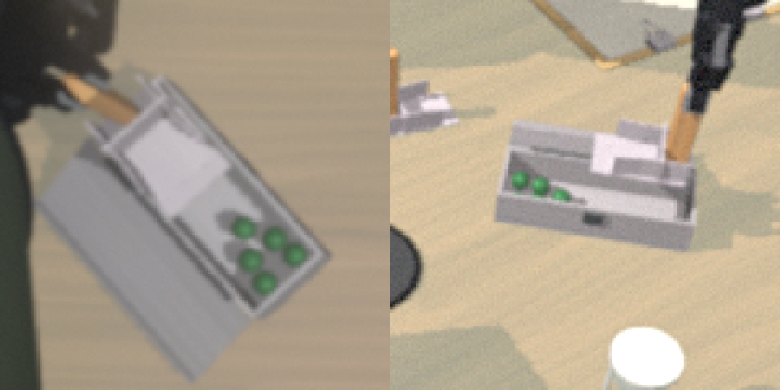

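The left half (top view) shows the scoop held above the empty end, aligned with the box. The five marbles sit at crop (240–295, 228–283), and a small +y correction is needed.

Request:
step_arm:
  rows: "0.003 -0.0045 0 -0.007 0; 0.003 -0.0045 0.01 -0.007 0; 0.003 -0.0045 0.025 -0.007 0; 0.003 -0.0045 0.04 -0.007 0; 0.003 -0.0045 0.05 -0.007 0"

```text
clock: 4.63
ee_pos: [0.5753, 0.2961, 0.1084]
tcp_rot: [0.0, 0.924, 0.382, -0.001]
ft_force: [-0.6, 0.5, -2.4]
opening: 0.0129
finger_force: 60.7
```

Request:
step_arm:
  rows: "0 0 0.01 0 0; 0 0 0.02 0 0; 0 0 0.026 0 0; 0 0 0.029 0 0; 0 0 0.029 0 0"

```text
clock: 5.05
ee_pos: [0.5757, 0.2965, 0.0806]
tcp_rot: [0.0, 0.924, 0.382, -0.0]
ft_force: [-0.2, 0.6, -1.2]
opening: 0.0126
finger_force: 60.7
```

Run:
```python
from h import *
togo(.5758,.2951,.0777,.785)
```

```text
t 5.05 p [0.5757 0.2965 0.0806] yaw 0.7848 F [-0.2  0.6 -1.2] op 0.0126 ff 60.7 j [-0.29  0.76 -0.43  1.63  0.4   0.84 -1.67] vmax 0.02
togo tool x -0.0010 y 0.0011 z 0.0029 turn -0.0002
```

Request:
step_arm:
  rows: "0 0 0.001 0 0; 0 0 0.002 0 0; 0 0 0.002 0 0"

```text
clock: 5.3
ee_pos: [0.5761, 0.2967, 0.0794]
tcp_rot: [-0.0, 0.924, 0.382, 0.0]
ft_force: [0.1, 0.3, -1.9]
opening: 0.0128
finger_force: 60.7
```

Request:
step_arm:
  rows: "0 0 0.0005 0 0; 0 0 0.001 0 0; 0 0 0.001 0 0"

```text
clock: 5.55
ee_pos: [0.5759, 0.2966, 0.0782]
tcp_rot: [0.0, 0.924, 0.382, 0.0]
ft_force: [-0.2, 0.5, -2.1]
opening: 0.0127
finger_force: 60.7
```

Request:
step_arm:
  rows: "0 0 0.0005 0 0; 0 0 0.001 0 0; 0 0 0.001 0 0"

```text
clock: 5.8
ee_pos: [0.576, 0.2969, 0.0776]
tcp_rot: [-0.0, 0.924, 0.382, 0.0]
ft_force: [-3.0, -0.4, 6.7]
opening: 0.0124
finger_force: 61.8
```

Request:
step_arm:
  rows: "-0.006 0 -0.0005 0 0; -0.014 0 -0.0005 0 0; -0.022 0 -0.0005 0 0; -0.03 0 -0.0005 0 0; -0.038 0 -0.0005 0 0"

```text
clock: 6.22
ee_pos: [0.5484, 0.269, 0.0777]
tcp_rot: [0.0, 0.924, 0.382, 0.0]
ft_force: [0.3, 1.4, 0.3]
opening: 0.0125
finger_force: 60.9
```

Request:
step_arm:
  rows: "-0.006 0 0 0 0; -0.012 0 0 0 0; -0.018 0 0 0 0; -0.024 0 0 0 0; -0.030 0 0 0 0"

```text
clock: 6.63
ee_pos: [0.5276, 0.2485, 0.0778]
tcp_rot: [-0.0, 0.924, 0.382, 0.0]
ft_force: [5.7, 8.6, 10.4]
opening: 0.0127
finger_force: 62.4
```

Request:
step_arm:
  rows: "-0.004 0 0 0 0; -0.008 0 0 0 0; -0.012 0 0 0 0; -0.015 0 0 0 0; -0.015 0 0 0 0"

```text
clock: 7.05
ee_pos: [0.5204, 0.2426, 0.0806]
tcp_rot: [-0.003, 0.924, 0.383, 0.006]
ft_force: [11.3, 20.3, 18.0]
opening: 0.0131
finger_force: 64.0
```

Run:
```python
from h import *
togo(.5136,.2329,.0777,.785)
im,d=grab('top'); im2,d2=grab('scene')
v=np.hstack([cv2.resize(im[130:280,60:210],None,fx=2.6,fy=2.6,interpolation=3),cv2.resize(im2[90:240,260:410],None,fx=2.6,fy=2.6,interpolation=3)]);cv2.imwrite('pics/c3.png',cv2.convertScaleAbs(v,alpha=1.6))
```

```text
t 7.05 p [0.5204 0.2426 0.0806] yaw 0.7856 F [11.3 20.3 18. ] op 0.0131 ff 64.0 j [-0.23  0.67 -0.44  1.84  0.41  0.71 -1.68] vmax 0.01
togo tool x -0.0117 y 0.0021 z 0.0029 turn 0.0006
```

View pics/c3.png

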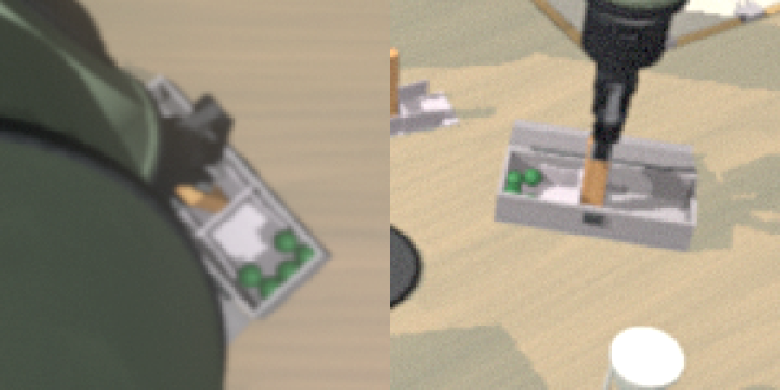

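The top crop shows three marbles abreast at the end wall and two at the sides, jammed against the side-wall fronts. The lip is about 12 mm short of the wall, so I'll back off, wiggle and push again.

Request:
step_arm:
  rows: "0.012 0 -0.001 0 0; 0.022 0.003 -0.001 0 0; 0.022 -0.003 -0.001 0 0; 0.016 0.003 -0.001 0 0; 0.01 -0.002 -0.001 0 0"

```text
clock: 7.57
ee_pos: [0.5235, 0.246, 0.0789]
tcp_rot: [-0.0, 0.924, 0.382, 0.001]
ft_force: [3.9, -0.1, 4.5]
opening: 0.0123
finger_force: 62.0
```

Request:
step_arm:
  rows: "-0.004 0.005 0 0 0; -0.007 0 0 0 0; -0.01 0.005 0 0 0; -0.013 -0.001 0 0 0; -0.015 0.002 0 0 0"

```text
clock: 7.98
ee_pos: [0.5126, 0.2352, 0.0788]
tcp_rot: [-0.0, 0.924, 0.383, 0.0]
ft_force: [-1.0, 4.7, 3.6]
opening: 0.0126
finger_force: 61.9
```

Run:
```python
from h import *
togo(.5136,.2329,.0777,.785)
im,d=grab('top'); im2,d2=grab('scene')
v=np.hstack([cv2.resize(im[190:265,110:210],None,fx=4,fy=4,interpolation=3),cv2.resize(im2[130:205,290:390],None,fx=4,fy=4,interpolation=3)]);cv2.imwrite('pics/c4.png',cv2.convertScaleAbs(v,alpha=1.6))
```

```text
t 7.98 p [0.5126 0.2352 0.0788] yaw 0.786 F [-1.   4.7  3.6] op 0.0126 ff 61.9 j [-0.22  0.66 -0.44  1.86  0.41  0.71 -1.68] vmax 0.09
togo tool x -0.0009 y 0.0023 z 0.0011 turn 0.0010
```

View pics/c4.png

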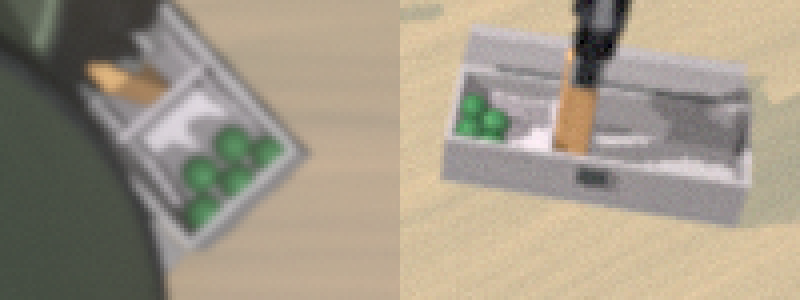

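The crop shows the lip at the end wall with all five marbles, three plus two, on the pan. I'll lift straight up gently.

Request:
step_arm:
  rows: "0.0005 0 -0.001 0 0; 0.0005 0 -0.004 0 0; 0.0005 0 -0.008 0 0; 0.0005 0 -0.013 0 0; 0.0005 0 -0.018 0 0"

```text
clock: 8.5
ee_pos: [0.5139, 0.2346, 0.097]
tcp_rot: [0.0, 0.924, 0.382, -0.0]
ft_force: [-0.6, 0.7, -1.1]
opening: 0.0125
finger_force: 61.1
```

Request:
step_arm:
  rows: "0 0 -0.005 0 0; 0 0 -0.01 0 0; 0 0 -0.015 0 0; 0 0 -0.019 0 0; 0 0 -0.021 0 0"

```text
clock: 8.92
ee_pos: [0.5142, 0.2349, 0.1183]
tcp_rot: [-0.0, 0.924, 0.382, 0.0]
ft_force: [-0.0, -0.3, -1.0]
opening: 0.0127
finger_force: 61.1
```

```bash
cat > look.py <<'E'
from h import *
import m,sys
def go(name,x0,x1,y0,y1):
    im,d=grab('top'); im2,d2=grab('scene'); import importlib; importlib.reload(m)
    for n in m.D:
        P,h,i,ok=m.D[n]; i=i.astype(int); g=ok&(i[...,1]>i[...,2]+15)&(i[...,1]>i[...,0]+8)&m.box(P,x0,x1,y0,y1,0.003,.4)
        for b in m.big(g,6):
            if b.sum()>4: print(n,'green',b.sum(),P[b].mean(0).round(4), [int(v.mean()) for v in np.nonzero(b)])
    return im,im2
E
python3 - <<'E'
from look import *
togo(.5136,.2329,.0777,.785)
im,im2=go('x',.3,.75,.0,.4)
v=np.hstack([cv2.resize(im[190:265,110:210],None,fx=4,fy=4,interpolation=3),cv2.resize(im2[115:190,290:390],None,fx=4,fy=4,interpolation=3)]);cv2.imwrite('pics/c5.png',cv2.convertScaleAbs(v,alpha=1.6))
P,h,i,ok=m.D['top']; c=ok&m.box(P,.42,.5,.14,.24,.042,.060)
P,h,i,ok=m.D['scene']
for lo in range(-95,-20,10):
    C=P[ok&m.box(P,.4,.55,.1,.3,.040,.075)]; L=(C[:,:2]-[.5256,.2449])@np.array([[.707,-.707],[.707,.707]]); s=(abs(L[:,0]*1000-lo)<5)&(abs(L[:,1])<.03)
    if s.sum(): print(lo,s.sum(),np.percentile(C[s,2],10).round(4))
E
```

```text
t 8.92 p [0.5142 0.2349 0.1183] yaw 0.7847 F [-0.  -0.3 -1. ] op 0.0127 ff 61.1 j [-0.2   0.6  -0.47  1.84  0.37  0.79 -1.65] vmax 0.04
togo tool x -0.0018 y 0.0010 z 0.0406 turn -0.0003
scene green 144 [0.474  0.1838 0.0612] [152, 310]
top green 228 [0.4676 0.1914 0.0632] [231, 161]
top green 52 [0.4806 0.1683 0.0633] [225, 173]
-95 34 0.0403
-85 62 0.0503
-75 65 0.0456
-65 76 0.0533
-55 79 0.0455
-45 80 0.0451
-35 82 0.0455
-25 62 0.0482
```

View pics/c5.png

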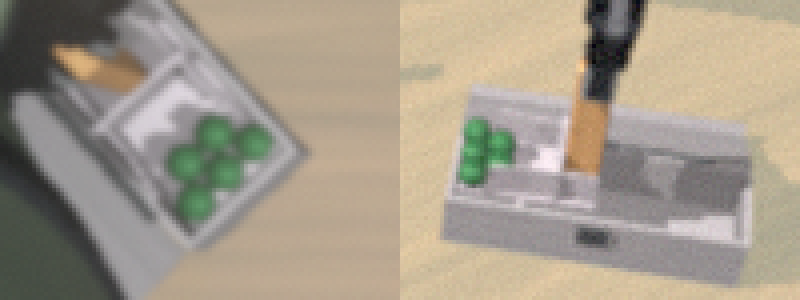

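All five marbles are on the lifted, level pan, with the cluster at about (161,231) in the top view. I'll shift forward so the lip hangs over the end wall, then press lightly on the rim to tip the nose up a few degrees.

Request:
step_arm:
  rows: "-0.002 0 0 0 0; -0.005 0 0 0 0; -0.008 0 0 0 0; -0.011 0 0 0 0; -0.012 0 0 0 0"

```text
clock: 9.43
ee_pos: [0.505, 0.2258, 0.1175]
tcp_rot: [0.0, 0.924, 0.382, -0.0]
ft_force: [0.6, 0.2, -1.5]
opening: 0.0123
finger_force: 61.1
```

Request:
step_arm:
  rows: "0 0 0.001 0 0; 0 0 0.002 0 0; 0 0 0.003 0 0; 0 0 0.004 0 0; 0 0 0.005 0 0"

```text
clock: 9.85
ee_pos: [0.5066, 0.2275, 0.1135]
tcp_rot: [-0.0, 0.924, 0.383, 0.001]
ft_force: [3.3, 4.9, 13.2]
opening: 0.0125
finger_force: 63.4
```

Run:
```python
from look import *
togo(.5136,.2329,.0777,.785)
go('x',.3,.75,.0,.4)
```

```text
t 9.85 p [0.5066 0.2275 0.1135] yaw 0.785 F [ 3.3  4.9 13.2] op 0.0125 ff 63.4 j [-0.19  0.6  -0.46  1.87  0.37  0.76 -1.65] vmax 0.03
togo tool x 0.0088 y 0.0011 z 0.0358 turn 0.0000
scene green 147 [0.4654 0.1729 0.0574] [152, 304]
top green 277 [0.4617 0.1757 0.0595] [235, 169]
```

Request:
step_arm:
  rows: "0 0 0.001 0 0; 0 0 0.002 0 0; 0 0 0.003 0 0; 0 0 0.004 0 0; 0 0 0.005 0 0"

```text
clock: 10.37
ee_pos: [0.5089, 0.2298, 0.1103]
tcp_rot: [-0.001, 0.924, 0.383, 0.005]
ft_force: [12.1, 13.3, 27.3]
opening: 0.0127
finger_force: 66.0
```

Request:
step_arm:
  rows: "0 0 -0.002 0 0; 0 0 -0.006 0 0; 0 0 -0.01 0 0; 0 0 -0.014 0 0; 0 0 -0.018 0 0"

```text
clock: 10.78
ee_pos: [0.5053, 0.226, 0.1257]
tcp_rot: [0.0, 0.924, 0.382, -0.0]
ft_force: [0.3, -0.4, -1.5]
opening: 0.0129
finger_force: 61.9
```

```bash
cat > tilt.py <<'E'
from look import *
def tilt():
    s=r.sense(); p=s['ee_pos']; t=yaw(s['tcp_rot']); c,sn=np.cos(t),np.sin(t)
    for n in m.D:
        P,h,i,ok=m.D[n]; Q=P-p; L=np.stack([Q[...,0]*c+Q[...,1]*sn,-Q[...,0]*sn+Q[...,1]*c,Q[...,2]],-1)*1000
        i=i.astype(int); g=(i[...,1]>i[...,2]+6)&(i[...,1]>i[...,0]+3); g=cv2.dilate(g.astype(np.uint8),np.ones((3,3)))>0
        s=ok&~g&(L[...,0]>-76)&(L[...,0]<-20)&(abs(L[...,1])<22)&(L[...,2]<-55)&(L[...,2]>-90)
        a=L[s]
        if len(a)>20:
            k=np.ones(len(a),bool)
            for _ in range(6):
                f=np.linalg.lstsq(np.c_[a[k,0],np.ones(k.sum())],a[k,2],rcond=None)[0]; res=a[:,2]-np.c_[a[:,0],np.ones(len(a))]@f; k=abs(res)<2.5
            print(n,'pan slope deg (neg=nose up)',np.degrees(f[0]).round(2),'z@0',f[1].round(1),k.sum())
        gg=(i[...,1]>i[...,2]+15)&(i[...,1]>i[...,0]+8)&ok&(abs(L[...,1])<35)&(abs(L[...,0])<100)
        print(n,'marble x',np.percentile(L[gg][:,0],[5,50,95]).round(0) if gg.any() else None)
E
python3 - <<'E'
from tilt import *
togo(.5136,.2329,.0777,.785)
go('x',.3,.75,.0,.4); tilt()
E
```

```text
t 10.78 p [0.5053 0.226  0.1257] yaw 0.7846 F [ 0.3 -0.4 -1.5] op 0.0129 ff 61.9 j [-0.19  0.58 -0.47  1.86  0.36  0.79 -1.64] vmax 0.09
togo tool x 0.0108 y 0.0010 z 0.0480 turn -0.0004
scene green 137 [0.4646 0.1752 0.0728] [148, 305]
top green 297 [0.4609 0.1772 0.0741] [235, 166]
scene pan slope deg (neg=nose up) 1.55 z@0 -68.8 41
scene marble x [-77. -67. -50.]
top pan slope deg (neg=nose up) -1.78 z@0 -71.1 231
top marble x [-78. -68. -52.]
```

Request:
step_arm:
  rows: "0 0 -0.004 0 0; 0 0 -0.012 0 0; 0 0 -0.022 0 0; 0 0 -0.034 0 0; 0 0 -0.046 0 0"

```text
clock: 11.3
ee_pos: [0.5055, 0.2264, 0.1731]
tcp_rot: [-0.0, 0.924, 0.382, 0.0]
ft_force: [0.1, -0.9, -1.8]
opening: 0.0129
finger_force: 61.9
```

Request:
step_arm:
  rows: "0 0 -0.012 0 0; 0 0 -0.024 0 0; 0 0 -0.036 0 0; 0 0 -0.046 0 0; 0 0 -0.052 0 0"

```text
clock: 11.72
ee_pos: [0.5058, 0.2265, 0.2253]
tcp_rot: [0.0, 0.924, 0.382, 0.001]
ft_force: [-0.0, 0.6, -2.1]
opening: 0.0127
finger_force: 61.9
```

Request:
step_arm:
  rows: "0 0.002 -0.003 0 0; 0 0.006 -0.004 0 0; 0 0.012 -0.004 0 0; 0 0.02 -0.004 0 0; 0 0.03 -0.004 0 0"

```text
clock: 12.13
ee_pos: [0.527, 0.2044, 0.2271]
tcp_rot: [-0.0, 0.924, 0.382, -0.0]
ft_force: [0.2, 0.1, -1.7]
opening: 0.0122
finger_force: 61.9
```

Run:
```python
from tilt import *
togo(.622,-.080,.225,.785)
go('x',.3,.75,.0,.4); tilt()
```

```text
t 12.13 p [0.527  0.2044 0.2271] yaw 0.785 F [ 0.2  0.1 -1.7] op 0.0122 ff 61.9 j [-0.1   0.47 -0.52  1.74  0.27  1.   -1.5 ] vmax 0.21
togo tool x -0.1338 y 0.2683 z 0.0021 turn -0.0000
scene green 102 [0.4848 0.1464 0.1735] [125, 305]
scene green 60 [0.4982 0.1682 0.1739] [125, 316]
top green 144 [0.4817 0.1478 0.1759] [220, 170]
top green 75 [0.4942 0.1634 0.1756] [212, 161]
top green 75 [0.4859 0.1811 0.1752] [217, 150]
top green 74 [0.4599 0.1678 0.1758] [232, 157]
scene pan slope deg (neg=nose up) -6.53 z@0 -73.2 28
scene marble x [-77. -66. -39.]
top pan slope deg (neg=nose up) -1.21 z@0 -70.2 296
top marble x [-77. -68. -42.]
```

Request:
step_arm:
  rows: "0 0.002 0 0 0; 0 0.006 0 0 0; 0 0.012 0 0 0; 0 0.02 0 0 0; 0 0.03 0 0 0"

```text
clock: 12.65
ee_pos: [0.5483, 0.1835, 0.2277]
tcp_rot: [-0.0, 0.924, 0.383, 0.0]
ft_force: [-0.0, 0.9, -1.6]
opening: 0.013
finger_force: 61.9
```

Request:
step_arm:
  rows: "0 0.012 0 0 0; 0 0.026 0 0 0; 0 0.042 0 0 0; 0 0.06 0 0 0; 0 0.078 0 0 0"

```text
clock: 13.07
ee_pos: [0.6043, 0.1269, 0.2275]
tcp_rot: [0.0, 0.924, 0.382, -0.0]
ft_force: [0.1, 0.1, -2.0]
opening: 0.0125
finger_force: 61.9
```

Request:
step_arm:
  rows: "0 0.018 0 0 0; 0 0.036 0 0 0; 0 0.054 0 0 0; 0 0.072 0 0 0; 0 0.089 0 0 0"

```text
clock: 13.48
ee_pos: [0.6671, 0.0634, 0.2273]
tcp_rot: [0.0, 0.924, 0.382, -0.0]
ft_force: [0.5, 0.3, -1.2]
opening: 0.0127
finger_force: 61.9
```

Request:
step_arm:
  rows: "0 0.016 0 0 0; 0 0.03 0 0 0; 0 0.042 0 0 0; 0 0.052 0 0 0; 0 0.06 0 0 0"

```text
clock: 13.9
ee_pos: [0.7091, 0.0214, 0.2273]
tcp_rot: [0.0, 0.924, 0.382, -0.0]
ft_force: [0.2, -0.3, -2.1]
opening: 0.0125
finger_force: 61.9
```

Request:
step_arm:
  rows: "0 0.005 0 0 0; 0 0.009 0 0 0; 0 0.011 0 0 0; 0 0.011 0 0 0"

```text
clock: 14.23
ee_pos: [0.7162, 0.0154, 0.2276]
tcp_rot: [-0.0, 0.924, 0.382, 0.0]
ft_force: [-0.3, 0.9, -2.0]
opening: 0.0126
finger_force: 61.9
```

Run:
```python
from tilt import *
togo(.622,-.080,.225,.785)
go('x',.3,.9,-.3,.4); tilt()
```

```text
t 14.23 p [0.7162 0.0154 0.2276] yaw 0.7848 F [-0.3  0.9 -2. ] op 0.0126 ff 61.9 j [ 0.14  0.71 -0.44  1.31  0.3   1.19 -1.1 ] vmax 0.01
togo tool x -0.1340 y 0.0010 z 0.0026 turn -0.0002
scene green 182 [ 0.6764 -0.0449  0.1742] [212, 287]
scene green 103 [ 0.6961 -0.014   0.1738] [212, 306]
top green 96 [ 0.6899 -0.0063  0.1747] [104, 265]
top green 43 [ 0.655  -0.0234  0.176 ] [123, 275]
scene pan slope deg (neg=nose up) -1.35 z@0 -71.2 75
scene marble x [-77. -66. -26.]
top pan slope deg (neg=nose up) -1.09 z@0 -70.4 185
top marble x [-75. -37. -26.]
```

Request:
step_arm:
  rows: "-0.005 0.001 0 0 0; -0.015 0.001 0 0 0; -0.03 0.001 0 0 0; -0.05 0.001 0 0 0; -0.074 0.001 0 0 0"

```text
clock: 14.75
ee_pos: [0.6633, -0.0378, 0.2275]
tcp_rot: [-0.0, 0.924, 0.383, 0.0]
ft_force: [0.5, -0.4, -1.4]
opening: 0.0125
finger_force: 61.9
```

Request:
step_arm:
  rows: "-0.028 0 0 0 0; -0.06 0 0 0 0; -0.052 0 0 0 0; -0.052 0 0 0 0; -0.052 0 0 0 0"

```text
clock: 15.17
ee_pos: [0.6274, -0.0743, 0.228]
tcp_rot: [0.0, 0.924, 0.382, 0.0]
ft_force: [0.6, -0.5, -1.2]
opening: 0.0125
finger_force: 62.0
```

Run:
```python
from tilt import *
togo(.622,-.080,.225,.785)
im,im2=go('x',.3,.9,-.4,.4); tilt()
v=np.hstack([cv2.resize(im[130:220,270:390],None,fx=3.3,fy=3.3,interpolation=3),cv2.resize(im2[150:240,160:280],None,fx=3.3,fy=3.3,interpolation=3)]);cv2.imwrite('pics/c6.png',cv2.convertScaleAbs(v,alpha=1.6))
```

```text
t 15.17 p [ 0.6274 -0.0743  0.228 ] yaw 0.7848 F [ 0.6 -0.5 -1.2] op 0.0125 ff 62.0 j [ 0.33  0.57 -0.46  1.56  0.27  1.08 -0.99] vmax 0.01
togo tool x -0.0079 y 0.0002 z 0.0030 turn -0.0002
scene green 80 [ 0.5718 -0.1509  0.1606] [203, 213]
scene green 39 [ 0.5297 -0.1626  0.0692] [220, 203]
top green 69 [ 0.5755 -0.1454  0.1769] [169, 346]
top green 68 [ 0.5583 -0.1338  0.1734] [180, 338]
top green 59 [ 0.5338 -0.1743  0.0655] [203, 347]
top green 55 [ 0.5545 -0.1794  0.0642] [193, 349]
scene pan slope deg (neg=nose up) -1.33 z@0 -70.9 306
scene marble x [-100.  -93.  -86.]
top pan slope deg (neg=nose up) -1.28 z@0 -70.1 695
top marble x [-97. -89. -82.]
```

View pics/c6.png

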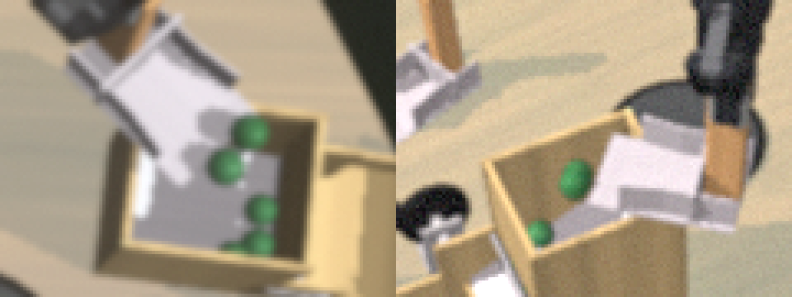

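All five marbles left the scoop: two are resting in the hopper at crop (262,210–245), and two are caught in mid-air just off the lip, inside the rim. Now I'll return the scoop to the coaster.

Request:
step_arm:
  rows: "0 0 0 0 0; 0 0 0 0 0; 0 0 -0.01 0 0; 0 0 -0.025 0 0; 0 -0.02 -0.03 0 0"

```text
clock: 15.68
ee_pos: [0.6153, -0.0623, 0.2594]
tcp_rot: [0.001, 0.925, 0.381, 0.001]
ft_force: [0.3, -0.3, -1.1]
opening: 0.0127
finger_force: 62.0
```

Request:
step_arm:
  rows: "-0.008 -0.02 0 0.11 0; -0.018 -0.045 0 0.23 0; -0.028 -0.07 0 0.35 0; -0.038 -0.095 0 0.47 0; -0.046 -0.115 0 0.59 0"

```text
clock: 16.1
ee_pos: [0.4982, -0.0105, 0.2583]
tcp_rot: [-0.0, 0.996, 0.095, 0.0]
ft_force: [0.5, 0.8, -0.5]
opening: 0.0124
finger_force: 62.0
```

Request:
step_arm:
  rows: "0 0 0.01 0.11 0; 0 0 0.03 0.23 0; 0 0 0.055 0.35 0; 0 0 0.07 0.45 0; 0 0 0.08 0.465 0"

```text
clock: 16.52
ee_pos: [0.4994, -0.011, 0.1768]
tcp_rot: [0.0, 0.991, -0.137, -0.0]
ft_force: [0.3, 0.2, -0.8]
opening: 0.0126
finger_force: 61.9
```

Run:
```python
from tilt import *
togo(.487,-.0093,.085,-.27)
go('x',.3,.9,-.4,.4)
```

```text
t 16.52 p [ 0.4994 -0.011   0.1768] yaw -0.2749 F [ 0.3  0.2 -0.8] op 0.0126 ff 61.9 j [ 0.12  0.4  -0.28  1.97  0.15  0.79 -2.09] vmax 0.25
togo tool x -0.0124 y 0.0017 z 0.0918 turn -0.0049
scene green 42 [ 0.5304 -0.1627  0.069 ] [220, 203]
```

Request:
step_arm:
  rows: "-0.006 0.001 0.015 -0.005 0; -0.012 0.001 0.04 -0.005 0; -0.012 0.0015 0.065 -0.005 0; -0.012 0.0015 0.083 -0.005 0; -0.012 0.0015 0.091 -0.005 0"

```text
clock: 17.03
ee_pos: [0.4876, -0.0095, 0.0858]
tcp_rot: [-0.0, 0.991, -0.131, -0.0]
ft_force: [-0.3, 0.9, -1.5]
opening: 0.0127
finger_force: 62.0
```

Request:
step_arm:
  rows: "0 0 0.002 0 0; 0 0 0.004 0 0; 0 0 0.006 0 0; 0 0 0.006 0 0"

```text
clock: 17.37
ee_pos: [0.4883, -0.0095, 0.0814]
tcp_rot: [-0.0, 0.991, -0.132, 0.001]
ft_force: [0.4, -0.6, -1.3]
opening: 0.0126
finger_force: 62.0
```

Run:
```python
from h import *
togo(.487,-.0093,.0777,-.27)
```

```text
t 17.37 p [ 0.4883 -0.0095  0.0814] yaw -0.2648 F [ 0.4 -0.6 -1.3] op 0.0126 ff 62.0 j [ 0.08  0.54 -0.24  2.06  0.23  0.56 -2.16] vmax 0.0
togo tool x -0.0013 y 0.0001 z 0.0037 turn 0.0052
```

Request:
step_arm:
  rows: "0 0 0.001 0 0; 0 0 0.002 0 0; 0 0 0.003 0 0; 0 0 0.003 0 0"

```text
clock: 17.7
ee_pos: [0.4877, -0.0095, 0.0776]
tcp_rot: [-0.0, 0.991, -0.132, 0.0]
ft_force: [-1.3, 0.5, -0.8]
opening: 0.0129
finger_force: 62.0
```

Request:
step_arm:
  rows: "0 0 0.001 0 0; 0 0 0.0015 0 0; 0 0 0.0015 0 0"

```text
clock: 17.95
ee_pos: [0.4883, -0.0095, 0.0772]
tcp_rot: [0.0, 0.991, -0.132, 0.001]
ft_force: [-4.6, 0.0, 26.7]
opening: 0.0126
finger_force: 65.8
```

Contact; I'll ease off 1 mm and release.

Request:
step_arm:
  rows: "0 0 -0.0012 0 0; 0 0 -0.0012 0 0.5; 0 0 -0.0012 0 1; 0 0 -0.0012 0 1; 0 0 -0.0012 0 1"

```text
clock: 18.37
ee_pos: [0.4877, -0.0095, 0.0772]
tcp_rot: [-0.0, 0.991, -0.132, -0.0]
ft_force: [-0.7, -0.9, 0.8]
opening: 0.0607
finger_force: 0.0
```

Request:
step_arm:
  rows: "0 0 0 0 1; 0 0 -0.01 0 1; 0 0 -0.035 0 1; 0 0 -0.07 0 1; 0 0 -0.11 0 1"

```text
clock: 18.78
ee_pos: [0.4866, -0.0094, 0.1883]
tcp_rot: [-0.0, 0.991, -0.132, -0.001]
ft_force: [0.4, -0.5, 0.0]
opening: 0.0851
finger_force: 0.0
```

Request:
step_arm:
  rows: "0 0.01 -0.03 0 1; 0 0.03 -0.05 0 0.5; 0 0.065 -0.05 0 0; 0 0.1 -0.05 0 0; 0 0.13 -0.05 0 0"

```text
clock: 19.2
ee_pos: [0.4528, -0.1368, 0.2385]
tcp_rot: [0.0, 0.991, -0.132, 0.001]
ft_force: [0.9, -0.5, 0.3]
opening: 0.0385
finger_force: 0.0
```

Run:
```python
from look import *
togo(.48,-.2,.2,-.11)
im,im2=go('x',.3,.9,-.4,.4)
m.D=m.D
for n in m.D:
    P,h,i,ok=m.D[n]
    q=P[ok&m.box(P,.38,.56,-.1,.08,.03,.13)]; m.rect(q,'handle'); print(q[:,2].max())
    mm=ok&(h[...,2]<60)&m.box(P,.43,.5,-.29,-.18,.03,.1); b=m.big(mm,1)[0]; m.rect(P[b],'tab'); q=P[b]; print(q.min(0).round(3),q.max(0).round(3))
v=np.hstack([cv2.resize(im[150:270,220:430],None,fx=1.9,fy=1.9,interpolation=3),cv2.resize(im2[150:270,120:290],None,fx=1.9,fy=1.9,interpolation=3)]);cv2.imwrite('pics/c7.png',cv2.convertScaleAbs(v,alpha=1.6))
```

```text
t 19.2 p [ 0.4528 -0.1368  0.2385] yaw -0.2653 F [ 0.9 -0.5  0.3] op 0.0385 ff 0.0 j [ 0.37  0.28 -0.25  1.97  0.09  0.91 -1.76] vmax 0.8
togo tool x 0.0428 y 0.0538 z 0.0385 turn -0.1553
scene green 40 [ 0.5299 -0.1626  0.069 ] [220, 203]
top green 182 [ 0.5444 -0.1721  0.0667] [198, 346]
top green 50 [ 0.5821 -0.1821  0.065 ] [179, 350]
handle 414 c [503.3 -36.9] s [ 68.9 162.2] a 48.6
0.12985381882772207
tab 328 c [ 463.  -230.9] s [82.9 25.1] a 83.8
[ 0.447 -0.273  0.036] [ 0.474 -0.19   0.082]
handle 347 c [495.2 -31.1] s [ 71.4 172.1] a 48.1
0.1299948309288822Traceback (most recent call last):
  File "<stdin>", line 8, in <module>
IndexError: list index out of range
```

Request:
step_arm:
  rows: "0.007 0.023 0 -0.12 0; 0.014 0.046 0 -0.24 0; 0.021 0.07 0 -0.36 0; 0.028 0.093 0 -0.48 0; 0.036 0.117 0 -0.6 0"

```text
clock: 19.72
ee_pos: [0.4577, -0.2579, 0.238]
tcp_rot: [-0.0, 0.985, 0.17, 0.0]
ft_force: [0.7, 0.3, -0.4]
opening: 0.0003
finger_force: 0.0
```

Request:
step_arm:
  rows: "0 0 0 -0.12 0; 0 0 0 -0.24 0; 0 0 0 -0.36 0; 0 0 0 -0.48 0; 0 0 0 -0.6 0"

```text
clock: 20.13
ee_pos: [0.4578, -0.2569, 0.238]
tcp_rot: [0.0, 0.891, 0.453, 0.0]
ft_force: [0.7, -0.6, 0.4]
opening: -0.0
finger_force: 0.0
```

Request:
step_arm:
  rows: "0 0 0.02 -0.12 0; 0 0 0.04 -0.24 0; 0 0 0.06 -0.36 0; 0 0 0.075 -0.48 0; 0 0 0.08 -0.524 0"

```text
clock: 20.55
ee_pos: [0.457, -0.2566, 0.1558]
tcp_rot: [-0.001, 0.743, 0.669, -0.0]
ft_force: [-0.6, 0.1, 0.3]
opening: -0.0001
finger_force: 0.0
```

Run:
```python
from look import *
togo(.457,-.2595,.11,1.459)
im,im2=go('x',.3,.9,-.4,.4)
for n in m.D:
    P,h,i,ok=m.D[n]; print(n)
    q=P[ok&m.box(P,.40,.55,-.08,.06,.06,.104)]
    if len(q)>5: m.rect(q,'handle'); print(q[:,2].max())
    mm=ok&m.box(P,.36,.56,-.09,.09,.001,.016)&(h[...,2]>60)&(np.hypot(P[...,0]-.457,P[...,1]+.003)<.075); b=m.big(mm,1)
    if b: m.rect(P[b[0]],'pan'); print(np.percentile(P[b[0]][:,2],[5,50,95]))
v=np.hstack([cv2.resize(im[150:270,220:430],None,fx=1.9,fy=1.9,interpolation=3),cv2.resize(im2[150:270,120:290],None,fx=1.9,fy=1.9,interpolation=3)]);cv2.imwrite('pics/c7.png',cv2.convertScaleAbs(v,alpha=1.6))
```

```text
t 20.55 p [ 0.457  -0.2566  0.1558] yaw 1.4666 F [-0.6  0.1  0.3] op -0.0001 ff 0.0 j [ 0.79  0.5  -0.52  1.91  0.33  0.82 -0.02] vmax 0.3
togo tool x -0.0029 y 0.0003 z 0.0458 turn 0.0076
scene green 42 [ 0.5301 -0.1626  0.0686] [220, 203]
top green 169 [ 0.544  -0.1722  0.067 ] [198, 346]
top green 45 [ 0.5815 -0.1823  0.065 ] [180, 351]
scene
handle 118 c [485.5  -9.2] s [14.  25.9] a 78.0
0.10269693706608485
pan 255 c [449.2  -6.9] s [ 53.9 133.1] a 88.3
[0.0025769  0.00585214 0.01438371]
top
handle 96 c [483.9  -8.3] s [13.7 23.7] a 74.8
0.10309883984033497
pan 1137 c [455.7  -0.8] s [ 64.6 103. ] a 73.5
[0.00368629 0.00623744 0.00855336]
```

View pics/c7.png

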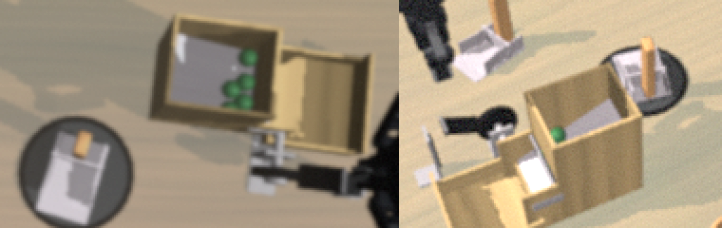

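The scoop stands on the coaster again, and at least four marbles are at the gate end of the hopper. The tab is still up and free, so I'll press.

Request:
step_arm:
  rows: "-0.003 0 0.012 0.008 0; -0.003 0 0.024 0.008 0; -0.003 0 0.036 0.008 0; -0.003 0 0.042 0.008 0; -0.003 0 0.046 0.008 0"

```text
clock: 21.07
ee_pos: [0.457, -0.2599, 0.1101]
tcp_rot: [-0.001, 0.748, 0.663, -0.0]
ft_force: [0.1, -0.6, -1.3]
opening: 0.0001
finger_force: 0.0
```

Request:
step_arm:
  rows: "0 0 0.004 0 0; 0 0 0.008 0 0; 0 0 0.012 0 0; 0 0 0.016 0 0; 0 0 0.02 0 0"

```text
clock: 21.48
ee_pos: [0.4575, -0.2604, 0.0911]
tcp_rot: [0.0, 0.748, 0.663, 0.0]
ft_force: [0.2, -0.4, -1.0]
opening: 0.0001
finger_force: 0.0
```

Request:
step_arm:
  rows: "0 0 0.003 0 0; 0 0 0.006 0 0; 0 0 0.009 0 0; 0 0 0.012 0 0; 0 0 0.015 0 0"

```text
clock: 21.9
ee_pos: [0.4574, -0.2604, 0.0761]
tcp_rot: [0.0, 0.748, 0.663, 0.0]
ft_force: [-1.0, -1.5, 2.3]
opening: -0.0003
finger_force: 1.3
```

```bash
cat > ang.py <<'E'
from look import *
def ang():
    O=np.array([.5582,-.1425]); a=-.112; c,s=np.cos(a),np.sin(a)
    for n in m.D:
        P,h,i,ok=m.D[n]; Q=P[...,:2]-O; X=(Q[...,0]*c+Q[...,1]*s)*1e3; Y=(-Q[...,0]*s+Q[...,1]*c)*1e3; Z=P[...,2]*1e3
        k=ok&(abs(X+88)<12)&(Y<-100)&(Y>-152)&(Z>15)&(Z<95)&(h[...,2]<60)
        if k.sum()>6:
            y,z=Y[k],Z[k]; print(n,k.sum(),'Y',np.percentile(y,[5,95]).round(0),'Z',np.percentile(z,[5,50,95]).round(1)); e=y<-138
            if e.any(): print('  end z',np.percentile(z[e],[10,50,90]).round(1))
E
python3 - <<'E'
from ang import *
togo(.457,-.2595,.060,1.459)
go('x',.3,.9,-.4,.4); ang()
E
```

```text
t 21.9 p [ 0.4574 -0.2604  0.0761] yaw 1.4507 F [-1.  -1.5  2.3] op -0.0003 ff 1.3 j [ 0.74  0.62 -0.45  1.96  0.43  0.65 -0.11] vmax 0.07
togo tool x 0.0008 y -0.0005 z 0.0161 turn -0.0083
scene green 41 [ 0.5299 -0.1625  0.0688] [220, 203]
top green 169 [ 0.5438 -0.1722  0.0669] [198, 346]
top green 47 [ 0.5819 -0.1824  0.0645] [179, 350]
scene 83 Y [-133. -101.] Z [59.3 69.1 77.3]
top 197 Y [-124. -102.] Z [65.1 70.  91.6]
```

Request:
step_arm:
  rows: "0 0 0.0015 0 0; 0 0 0.003 0 0; 0 0 0.0045 0 0; 0 0 0.006 0 0; 0 0 0.006 0 0"

```text
clock: 22.42
ee_pos: [0.4574, -0.2604, 0.0701]
tcp_rot: [0.0, 0.748, 0.663, 0.0]
ft_force: [0.6, -1.7, 3.5]
opening: 0.0004
finger_force: 1.5
```

Run:
```python
from ang import *
togo(.457,-.2595,.060,1.459)
im,im2=go('x',.3,.9,-.4,.4); ang()
v=np.hstack([cv2.resize(im[185:265,330:430],None,fx=3.9,fy=3.9,interpolation=3),cv2.resize(im2[185:265,110:210],None,fx=3.9,fy=3.9,interpolation=3)]);cv2.imwrite('pics/c8.png',cv2.convertScaleAbs(v,alpha=2.2))
```

```text
t 22.42 p [ 0.4574 -0.2604  0.0701] yaw 1.4508 F [ 0.6 -1.7  3.5] op 0.0004 ff 1.5 j [ 0.73  0.63 -0.44  1.96  0.44  0.64 -0.11] vmax 0.01
togo tool x 0.0008 y -0.0005 z 0.0101 turn -0.0082
scene green 41 [ 0.5301 -0.1626  0.069 ] [220, 203]
top green 167 [ 0.5442 -0.1722  0.0673] [198, 346]
top green 46 [ 0.5817 -0.1824  0.0648] [179, 351]
scene 74 Y [-134. -101.] Z [62.2 65.9 76.7]
  end z [74.5 74.5 74.5]
top 195 Y [-123. -102.] Z [62.2 67.1 91.8]
```

View pics/c8.png

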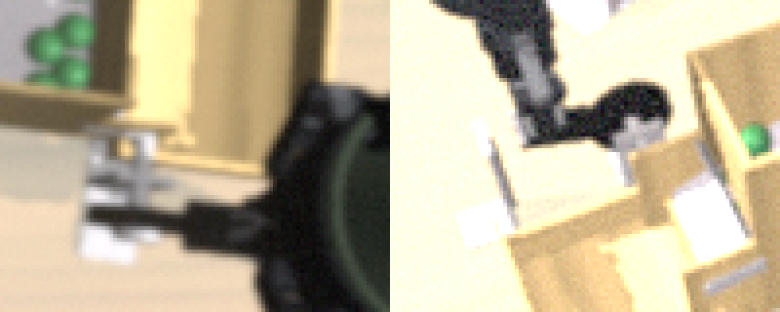

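The fingertips are on the tab, which is partly pressed, at crop right (560,125). I'll keep pressing.

Request:
step_arm:
  rows: "0 0 0.0015 0 0; 0 0 0.003 0 0; 0 0 0.0045 0 0; 0 0 0.006 0 0; 0 0 0.006 0 0"

```text
clock: 22.93
ee_pos: [0.4573, -0.2602, 0.0639]
tcp_rot: [-0.0, 0.748, 0.663, -0.0]
ft_force: [1.0, -2.1, 2.3]
opening: -0.0001
finger_force: 0.9
```

Request:
step_arm:
  rows: "0 0 0.001 0 0; 0 0 0.002 0 0; 0 0 0.003 0 0; 0 0 0.003 0 0"

```text
clock: 23.27
ee_pos: [0.4573, -0.2603, 0.0611]
tcp_rot: [-0.0, 0.748, 0.663, -0.0]
ft_force: [0.9, -1.8, 2.2]
opening: -0.0002
finger_force: 1.2
```

Run:
```python
from ang import *
togo(.457,-.2595,.060,1.459)
im,im2=go('x',.3,.9,-.4,.4); ang()
P,h,i,ok=m.D['scene']
print(P[ok&(h[...,2]<60)&m.box(P,.43,.49,-.285,-.19,.02,.08)].shape)
```

```text
t 23.27 p [ 0.4573 -0.2603  0.0611] yaw 1.4507 F [ 0.9 -1.8  2.2] op -0.0002 ff 1.2 j [ 0.72  0.65 -0.43  1.97  0.45  0.62 -0.12] vmax 0.0
togo tool x 0.0008 y -0.0004 z 0.0011 turn -0.0083
scene green 41 [ 0.5301 -0.1626  0.069 ] [220, 203]
top green 169 [ 0.5445 -0.1722  0.067 ] [197, 346]
top green 46 [ 0.5817 -0.1823  0.065 ] [179, 351]
scene 97 Y [-141. -101.] Z [57.6 61.3 69.2]
  end z [62.5 64.8 66.2]
top 186 Y [-122. -103.] Z [58.8 61.9 88.9]
(309, 3)
```

Run:
```python
from ang import *
O=np.array([.5582,-.1425]); a=-.112; c,s=np.cos(a),np.sin(a)
e=r.sense()['ee_pos']; Q=e[:2]-O; print('TCP disp',(Q[0]*c+Q[1]*s)*1e3,(-Q[0]*s+Q[1]*c)*1e3,e[2]*1e3)
for n in ('scene','top'):
    P,h,i,ok=m.D[n]; p=r.camera_params(n); W=np.linalg.inv(p['world_from_camera'])
    for dz in(0,-.025):
        q=W@np.r_[e+[0,0,dz],1]; print(n,dz,'px',(p['fx']*q[0]/q[2]+p['cx']).round(1),(p['fy']*q[1]/q[2]+p['cy']).round(1))
P,h,i,ok=m.D['scene']
Q=P[...,:2]-O; X=(Q[...,0]*c+Q[...,1]*s)*1e3; Y=(-Q[...,0]*s+Q[...,1]*c)*1e3; Z=P[...,2]*1e3
for v in range(198,226,2):
    print(v,' '.join('%d/%d/%d/%d'%(X[v,u],Y[v,u],Z[v,u],h[v,u,2]) if ok[v,u] else '-' for u in range(236-100,262-100,3)))
```

```text
TCP disp -87.08561592837789 -128.3944534181975 61.28311772607134
scene 0 px 150.0 219.0
scene -0.025 px 152.1 225.7
top 0 px 390.9 243.6
top -0.025 px 386.4 243.9
198 -65/-143/164/21 -49/-138/178/32 -46/-133/178/52 -49/-127/173/57 -47/-122/172/27 -67/-115/147/35 -201/-96/-1/144 -196/-90/0/145 -193/-83/0/151
200 -68/-144/155/40 -56/-139/165/37 -42/-134/177/35 -47/-129/169/63 -43/-123/171/34 -69/-116/140/16 -195/-98/-1/145 -189/-92/0/146 -186/-85/1/140
202 -204/-141/3/94 -77/-140/137/20 -46/-135/168/31 -42/-130/169/69 -42/-125/166/55 -70/-117/132/21 -187/-100/0/120 -183/-94/0/141 -177/-87/3/136
204 -200/-143/0/129 -70/-141/139/16 -57/-136/149/19 -40/-131/166/76 -40/-126/163/71 -69/-118/127/40 -181/-102/0/136 -179/-95/-2/140 -173/-89/0/138
206 -191/-145/3/141 -69/-142/134/24 -70/-137/130/29 -37/-133/163/70 -36/-127/162/80 -43/-121/151/49 -172/-104/1/130 -171/-97/0/140 -168/-90/-1/139
208 -187/-147/0/144 -68/-144/129/97 -70/-138/123/32 -41/-134/153/72 -33/-129/159/75 -33/-123/156/47 -29/-118/158/77 -163/-99/1/139 -162/-92/-1/142
210 -182/-148/-1/142 -177/-142/0/139 -41/-140/151/55 -33/-1
[... 394 characters left out ...]
/0/144 -158/-147/1/138 -155/-140/0/109 -26/-139/147/23 -71/-131/91/26 -72/-125/87/32 -79/-118/76/65 -89/-111/59/24 -87/-105/59/15
218 -156/-155/0/137 -151/-148/2/137 -92/-144/67/78 -79/-138/79/72 -72/-132/84/28 -73/-126/80/25 -77/-120/70/66 -83/-113/60/31 -82/-107/58/20
220 -95/-157/63/115 -148/-150/-1/146 -86/-145/68/117 -87/-139/63/56 -72/-133/77/38 -73/-127/72/24 -80/-121/61/41 -79/-114/59/18 -75/-108/59/16
222 -91/-159/62/86 -140/-152/1/146 -83/-147/65/129 -82/-140/63/33 -78/-134/64/28 -75/-128/64/17 -75/-122/60/31 -74/-116/58/61 -120/-105/-1/97
224 -74/-160/76/74 -136/-153/-1/142 -132/-147/0/129 -74/-142/66/34 -73/-136/63/47 -77/-130/55/77 -118/-121/1/126 -116/-114/0/141 -112/-107/0/140
```

Request:
step_arm:
  rows: "0 0 0.002 0 0; 0 0 0.004 0 0; 0 0 0.006 0 0; 0 0 0.006 0 0"

```text
clock: 23.7
ee_pos: [0.4574, -0.2605, 0.055]
tcp_rot: [0.0, 0.748, 0.663, -0.0]
ft_force: [0.4, -4.2, 4.0]
opening: -0.0
finger_force: 2.3
```

Request:
step_arm:
  rows: "0 0 0.002 0 0; 0 0 0.004 0 0; 0 0 0.006 0 0; 0 0 0.006 0 0"

```text
clock: 24.03
ee_pos: [0.4574, -0.2603, 0.049]
tcp_rot: [-0.0, 0.748, 0.663, 0.0]
ft_force: [0.8, -4.4, 3.9]
opening: -0.0001
finger_force: 2.0
```

```bash
cat >> ang.py <<'E'
def fit():
    O=np.array([.5582,-.1425]); a=-.112; c,s=np.cos(a),np.sin(a)
    P,h,i,ok=m.D['scene']; Q=P[...,:2]-O; X=(Q[...,0]*c+Q[...,1]*s)*1e3; Y=(-Q[...,0]*s+Q[...,1]*c)*1e3; Z=P[...,2]*1e3
    for lo in range(-152,-96,5):
        k=ok&(X>-100)&(X<-74)&(abs(Y-lo)<2.5)&(Z>15)&(Z<75)&(h[...,2]<80)
        if k.sum()>1: print(lo,k.sum(),np.percentile(Z[k],[10,50,90]).round(0),end='; ')
    print()
E
python3 - <<'E'
from ang import *
togo(.457,-.2595,.040,1.459)
im,im2=go('x',.3,.9,-.4,.4); fit()
E
```

```text
t 24.03 p [ 0.4574 -0.2603  0.049 ] yaw 1.4508 F [ 0.8 -4.4  3.9] op -0.0001 ff 2.0 j [ 0.71  0.67 -0.42  1.97  0.46  0.6  -0.14] vmax 0.01
togo tool x 0.0007 y -0.0005 z 0.0090 turn -0.0082
scene green 40 [ 0.5299 -0.1627  0.0691] [220, 203]
top green 168 [ 0.5452 -0.1719  0.0674] [197, 346]
top green 45 [ 0.5821 -0.1821  0.0651] [179, 350]
-147 7 [49. 51. 53.]; -142 21 [49. 50. 52.]; -137 16 [49. 55. 67.]; -132 6 [51. 53. 59.]; -127 8 [49. 52. 57.]; -122 11 [50. 54. 65.]; -117 14 [51. 54. 65.]; -112 19 [50. 53. 54.]; -107 20 [51. 53. 57.]; -102 22 [50. 59. 66.]; -97 30 [40. 59. 71.];
```

Request:
step_arm:
  rows: "0 0 0.002 0 0; 0 0 0.004 0 0; 0 0 0.006 0 0; 0 0 0.006 0 0"

```text
clock: 24.47
ee_pos: [0.4574, -0.26, 0.0431]
tcp_rot: [-0.0, 0.748, 0.664, 0.0]
ft_force: [-0.1, -1.2, 6.9]
opening: -0.0004
finger_force: 3.7
```

Request:
step_arm:
  rows: "0 0 0.002 0 0; 0 0 0.004 0 0; 0 0 0.004 0 0"

```text
clock: 24.72
ee_pos: [0.4575, -0.2595, 0.039]
tcp_rot: [-0.0, 0.748, 0.664, 0.0]
ft_force: [0.4, 0.3, 5.1]
opening: -0.0
finger_force: 2.3
```

Run:
```python
from ang import *
togo(.457,-.2595,.035,1.459)
im,im2=go('x',.3,.9,-.4,.4); fit()
```

```text
t 24.72 p [ 0.4575 -0.2595  0.039 ] yaw 1.4514 F [0.4 0.3 5.1] op -0.0 ff 2.3 j [ 0.7   0.68 -0.41  1.98  0.47  0.58 -0.15] vmax 0.01
togo tool x -0.0001 y -0.0005 z 0.0040 turn -0.0076
scene green 14 [ 0.5296 -0.1662  0.0674] [221, 201]
top green 141 [ 0.5461 -0.1771  0.0646] [197, 348]
top green 34 [ 0.5815 -0.1868  0.0625] [180, 352]
-142 17 [33. 36. 36.]; -137 21 [35. 37. 54.]; -132 11 [35. 38. 62.]; -127 9 [35. 38. 53.]; -122 9 [40. 42. 49.]; -117 14 [42. 44. 53.]; -112 15 [44. 45. 46.]; -107 21 [44. 47. 55.]; -102 24 [45. 54. 66.]; -97 32 [38. 57. 71.];
```

Request:
step_arm:
  rows: "0 0 0.001 0 0; 0 0 0.002 0 0; 0 0 0.003 0 0; 0 0 0.003 0 0"

```text
clock: 25.15
ee_pos: [0.4576, -0.2597, 0.0362]
tcp_rot: [-0.0, 0.748, 0.664, 0.0]
ft_force: [0.2, 1.3, 6.5]
opening: -0.0
finger_force: 2.7
```

Request:
step_arm:
  rows: "0 0 0.001 0 0; 0 0 0.001 0 0"

```text
clock: 25.32
ee_pos: [0.4576, -0.2597, 0.0352]
tcp_rot: [-0.0, 0.748, 0.664, 0.0]
ft_force: [-0.2, 2.3, 6.5]
opening: 0.0001
finger_force: 2.9
```

Request:
step_arm:
  rows: "0 0 0.001 0 0; 0 0 0.001 0 0"

```text
clock: 25.48
ee_pos: [0.4576, -0.2597, 0.0343]
tcp_rot: [-0.0, 0.748, 0.664, 0.0]
ft_force: [-1.8, 1.0, 7.8]
opening: -0.0
finger_force: 3.2
```

Run:
```python
from ang import *
togo(.457,-.2595,.035,1.459)
im,im2=go('x',.3,.9,-.4,.4); fit()
```

```text
t 25.48 p [ 0.4576 -0.2597  0.0343] yaw 1.4513 F [-1.8  1.   7.8] op -0.0 ff 3.2 j [ 0.7   0.69 -0.4   1.98  0.48  0.57 -0.15] vmax 0.0
togo tool x 0.0001 y -0.0007 z -0.0007 turn -0.0077
scene green 95 [ 0.5172 -0.2972  0.0201] [255, 148]
scene green 91 [ 0.5674 -0.3056  0.021 ] [274, 153]
scene green 46 [ 0.5359 -0.2761  0.0199] [257, 160]
top green 47 [ 0.5736 -0.3043  0.0221] [189, 403]
top green 44 [ 0.553  -0.302   0.0224] [198, 402]
top green 38 [ 0.5304 -0.2716  0.0226] [209, 388]
-142 11 [27. 28. 30.]; -137 23 [29. 30. 51.]; -132 11 [30. 32. 44.]; -127 8 [31. 33. 40.]; -122 10 [34. 37. 48.]; -117 13 [37. 40. 50.]; -112 14 [40. 41. 43.]; -107 24 [41. 43. 54.]; -102 25 [43. 55. 66.]; -97 29 [42. 60. 71.];
```

Request:
step_arm:
  rows: "0 0 0.001 0 0; 0 0 0.001 0 0"

```text
clock: 25.75
ee_pos: [0.4577, -0.2598, 0.0333]
tcp_rot: [-0.0, 0.748, 0.664, 0.0]
ft_force: [-0.5, 1.7, 7.9]
opening: -0.0001
finger_force: 3.6
```

Request:
step_arm:
  rows: "0 0 0.0005 0 0; 0 0 0.0005 0 0"

```text
clock: 25.92
ee_pos: [0.4577, -0.2598, 0.0329]
tcp_rot: [-0.0, 0.748, 0.664, 0.0]
ft_force: [-0.6, 1.6, 8.5]
opening: 0.0001
finger_force: 3.7
```

Request:
step_arm:
  rows: "0 0 0 0 0; 0 0 0 0 0; 0 0 0 0 0; 0 0 0 0 0"

```text
clock: 26.25
ee_pos: [0.4577, -0.2598, 0.0329]
tcp_rot: [-0.0, 0.748, 0.664, 0.0]
ft_force: [-0.2, 1.4, 8.8]
opening: 0.0004
finger_force: 3.7
```

Run:
```python
from ang import *
togo(.457,-.2595,.035,1.459)
im,im2=go('x',.3,.9,-.4,.4); fit()
```

```text
t 26.25 p [ 0.4577 -0.2598  0.0329] yaw 1.4513 F [-0.2  1.4  8.8] op 0.0004 ff 3.7 j [ 0.7   0.69 -0.4   1.98  0.48  0.57 -0.15] vmax 0.0
togo tool x 0.0002 y -0.0007 z -0.0021 turn -0.0077
scene green 95 [ 0.5175 -0.2992  0.0205] [255, 147]
scene green 92 [ 0.5674 -0.3056  0.021 ] [274, 153]
scene green 48 [ 0.5365 -0.2763  0.0205] [257, 160]
top green 46 [ 0.5737 -0.3043  0.0223] [189, 403]
top green 43 [ 0.5528 -0.302   0.023 ] [198, 402]
top green 40 [ 0.5305 -0.2728  0.0225] [209, 389]
-142 8 [25. 27. 29.]; -137 22 [27. 34. 50.]; -132 9 [28. 30. 33.]; -127 8 [30. 34. 39.]; -122 8 [31. 35. 44.]; -117 16 [36. 39. 46.]; -112 16 [38. 40. 42.]; -107 24 [40. 42. 56.]; -102 23 [43. 56. 65.]; -97 31 [43. 61. 71.];
```

Request:
step_arm:
  rows: "0 0 0.0005 0 0; 0 0 0.0005 0 0"

```text
clock: 26.52
ee_pos: [0.4577, -0.2598, 0.0324]
tcp_rot: [0.0, 0.748, 0.664, 0.0]
ft_force: [-0.2, 1.0, 8.6]
opening: 0.0001
finger_force: 3.8
```

Request:
step_arm:
  rows: "0 0 0.0005 0 0; 0 0 0.0005 0 0"

```text
clock: 26.68
ee_pos: [0.4577, -0.2598, 0.0319]
tcp_rot: [-0.0, 0.748, 0.664, 0.0]
ft_force: [0.2, 1.9, 9.1]
opening: 0.0001
finger_force: 3.9
```

Request:
step_arm:
  rows: "0 0 0.0005 0 0; 0 0 0.0005 0 0"

```text
clock: 26.85
ee_pos: [0.4578, -0.2598, 0.0315]
tcp_rot: [0.0, 0.748, 0.664, 0.0]
ft_force: [-0.6, 1.5, 9.1]
opening: 0.0001
finger_force: 4.0
```

Request:
step_arm:
  rows: "0 0 0.0005 0 0; 0 0 0.0005 0 0"

```text
clock: 27.02
ee_pos: [0.4577, -0.2598, 0.031]
tcp_rot: [0.0, 0.748, 0.664, 0.0]
ft_force: [-0.8, 1.6, 10.5]
opening: 0.0
finger_force: 4.5
```

Request:
step_arm:
  rows: "0 0 0.0005 0 0; 0 0 0.0005 0 0"

```text
clock: 27.18
ee_pos: [0.4578, -0.2598, 0.0307]
tcp_rot: [0.0, 0.748, 0.664, 0.0]
ft_force: [-2.7, 2.1, 19.0]
opening: -0.0002
finger_force: 7.2
```

Run:
```python
from ang import *
togo(.457,-.2595,.035,1.459)
im,im2=go('x',.3,.9,-.4,.4); fit()
```

```text
t 27.18 p [ 0.4578 -0.2598  0.0307] yaw 1.4512 F [-2.7  2.1 19. ] op -0.0002 ff 7.2 j [ 0.7   0.7  -0.4   1.98  0.49  0.56 -0.16] vmax 0.0
togo tool x 0.0002 y -0.0009 z -0.0043 turn -0.0078
scene green 98 [ 0.5173 -0.299   0.02  ] [255, 147]
scene green 92 [ 0.5673 -0.3057  0.0206] [274, 153]
scene green 46 [ 0.5361 -0.2762  0.0206] [257, 160]
top green 46 [ 0.5736 -0.3042  0.0226] [189, 403]
top green 44 [ 0.5529 -0.3018  0.0224] [198, 402]
top green 40 [ 0.5304 -0.2727  0.0228] [209, 389]
-142 4 [21. 23. 26.]; -137 23 [24. 27. 47.]; -132 8 [28. 29. 31.]; -127 10 [28. 31. 54.]; -122 7 [29. 32. 39.]; -117 13 [34. 37. 47.]; -112 16 [34. 38. 40.]; -107 24 [39. 41. 52.]; -102 27 [42. 54. 66.]; -97 29 [42. 60. 71.];
```

Request:
step_arm:
  rows: "0 0 -0.0015 0 0; 0 0 -0.0015 0 0; 0 0 -0.0015 0 0; 0 0 -0.0015 0 0; 0 0 -0.0015 0 0"

```text
clock: 27.7
ee_pos: [0.4577, -0.2601, 0.032]
tcp_rot: [0.0, 0.748, 0.663, 0.0]
ft_force: [-1.4, 0.2, 8.3]
opening: 0.0002
finger_force: 3.9
```

Run:
```python
from ang import *
togo(.457,-.2595,.035,1.459)
im,im2=go('x',.3,.9,-.4,.4); fit()
print(r.sign_off())
```

```text
t 27.7 p [ 0.4577 -0.2601  0.032 ] yaw 1.4509 F [-1.4  0.2  8.3] op 0.0002 ff 3.9 j [ 0.7   0.69 -0.4   1.98  0.48  0.56 -0.15] vmax 0.0
togo tool x 0.0005 y -0.0007 z -0.0030 turn -0.0081
scene green 98 [ 0.5169 -0.299   0.0199] [255, 147]
scene green 91 [ 0.5674 -0.3056  0.0208] [274, 153]
scene green 46 [ 0.5359 -0.2762  0.0201] [257, 160]
top green 47 [ 0.5738 -0.3043  0.0219] [189, 403]
top green 45 [ 0.553  -0.3018  0.0225] [198, 402]
top green 39 [ 0.5304 -0.2727  0.0225] [209, 389]
-142 4 [24. 26. 26.]; -137 21 [25. 27. 48.]; -132 11 [26. 30. 34.]; -127 10 [30. 31. 49.]; -122 10 [33. 35. 44.]; -117 12 [35. 37. 44.]; -112 14 [37. 39. 42.]; -107 21 [40. 42. 52.]; -102 27 [42. 51. 65.]; -97 31 [40. 61. 71.]; 
the job is handed in; nothing more can be done
None
```

Job handed in at 27.7 s: all five marbles went by scoop into the hopper, at least three (apparently all five) are now in the catch tray, the scoop stands released on the coaster, and the fingers hold the dial just past the third click (an estimated 0.87 rad, short of the hard stop).

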